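Seat a new clamp housing on the jig's locating pin

ROBOT

A 7-joint arm with a two-finger parallel gripper is mounted at the origin on the work surface. World frame = base frame: x ahead of the robot, y to its left, z up, the work surface at z = 0. Lengths are in m, angles in rad, forces in N, time in s.
With the tool pointing down it reaches from about 0.35 to 0.9 m from the base axis. Payload 8.1 kg.
Tool frame: the origin (TCP) lies at the very end of the fingers, on their centre line; the grasp point (between the pads) lies 19 mm behind it; y points along the fingers, x is the direction in which the jaws open and shut, and the axes are right-handed (so a half turn about y gives the same grasp; the last joint's range is limited). The gripper opens to 85 mm and grips with 20 to 120 N. Pads are 22 mm wide; open, the fingers measure 114 mm over their backs; the gripper's body (76 mm by 85 mm) begins 54 mm behind the grasp point. The pads swing forward as they close: fully open they stand 13 mm farther back than shut.
Start: joints at [1.127, 0.434, 0.025, 1.573, -0.012, 1.134, -0.075], TCP at [0.209, -0.589, 0.231] pointing down, gripper open.
Joint ranges: [-2.62, 2.62], [-0.44, 2.09], [-1.27, 1.32], [0.08, 2.57], [-1.32, 4.46], [0.12, 2], [-2.74, 2.74]. Speed limits (rad/s): [2.22, 2.22, 3.01, 3.01, 3.14, 3.14, 3.14].

INTERFACE

Orientations are given as [roll, pitch, yaw] about the fixed x, y, z axes, in that order (R = Rz(yaw) Ry(pitch) Rx(roll)).
In Python, from workcell import bot gives the robot as it stands.
- The arm moves only by the tool move_arm, never from a script. Its argument "series" is a list of rows, each a list of 7 numbers: the turn, a rotation vector about the tool's x, y, z in degrees, then the shift along the tool's x, y, z in m, then the opening, from -1 (shut) to 1 (fully open), so that 0 is half open. In form: [[rx, ry, rz, tx, ty, tz, gripper], ...]. A call has 1 to 8 rows; each row shifts and turns the commanded pose from where the row before left it, along the tool's axes as they then stand; what a row does not reach is not made up. A row lasts 1/12 s, in which the tool goes at most 41.7 mm and 7.16 degrees, less where a joint would pass 70% of its speed; a pose out of reach is approached as far as the arm can. A call is refused whole if a number of a shift passes 0.0417 or a number of a turn 7.16, either way. A call with a gripper value outside its range is refused whole. The fingers move at their own pace and stop on an object; the grip force is fixed at half the most. Time passes only in rows, so rows that do not move let the fingers close. It gives the time, the measured TCP pose, the force and the opening at its end, in the units of the state.
- bot.observe(): the state, without advancing time (a new reading comes with each control period).
- bot.capture(name): name is "scene" or "side" or "wrist"; returns a dict with "pixels" (420x560x3 uint8, red, green, blue), "camera_matrix" (3x3 intrinsics, pixels), "R" (3x3) and "t" (3): a world point X has camera coordinates R X + t. Camera axes: x right, y down, z forward; pixel columns grow to the right and rows downward; lengths in m; the calibration is good to about 2 mm. A picture is of the moment at which its call begins. There is no depth.
- bot.sign_off(): hands the job in, once; it reports no verdict.
The state is a dict: "clock": time; "q": joint angles; "qvel": joint speeds; "tau": joint torques, N m; "tcp_pos": TCP position; "orientation": TCP orientation; "ft_force": force on the tool from outside, world axes, zero at the start; "moment": the same for the moment, N m; "gripper_width": finger opening in m.
Only numpy, scipy, OpenCV 4.12 (cv2) and the standard library are available. Lean on these libraries where they do the work, as an engineer would, in place of code of your own. Each camera call takes 0.05 s, during which the arm holds its last target. There are 200 camera calls.

TASK

Take the intact clamp housing and lay it in the channel of the jig held in the bench vise, with its hole end pointing away from the robot; then nudge it gently along the channel until its hole drops over the jig's fixed pin and it lies fully home, flat on the bed, and let go of it. The pin's exact place is not known, so go by feel, and never press or push the housing against the jig with more than 20 N: the plastic cracks, as the old one did. Leave the cracked housing and the other things on the counter where they are.

Things in the scene. Friction and masses are not known exactly. Their poses are not given: they have to be found in the camera images.
- housing_grip (a point): the intact clamp housing (beige plastic, 150 g): centre of its two upright cheeks, 34 mm above its underside and 25 mm behind the base's middle. The cheeks are 40 mm long in x, 24 mm over their outer faces (grip across y), and rise from the base top to 48 mm above the underside. x: towards the hole end (33 mm ahead lies the hole, 90 mm ahead the front end), y: left, z: up
- jig_bed (a point): jig channel held in the vise: point on its flat bed's top, 90 mm above the counter, mid slot. x: along the channel away from the robot, y: left, z: up. Bed from x = -120 to +75 mm, 66 mm wide. Side rails only from x = -48 to +70 mm, channel 42.4 mm wide; inner faces straight for 10 mm, flared to 14 mm high. Behind x = -48 mm the bed is open: push the housing's rear end there
- jig: the vise and jig as one fixed thing; origin on the counter, 90 mm straight below the bed point, same axes. The vise base is 150 x 90 mm, its screw handle sticks out to x = -113 mm, 60 mm high at most
- housing: the same intact housing; origin at the middle of the base's underside, same axes. Base plate 130 x 40 x 10 mm (long in x), lying flat. A round through hole of 12 mm diameter at x = +8 mm on the centre line; the cheeks stand from x = -45 to -5 mm. Its square rear end (x = -65 mm) can be pushed
- cracked: the cracked old housing, same base, but one of its cheeks is snapped off short; origin at the middle of the base's underside. Leave it
- hexset: hex keys standing in a red holder, 50 x 90 mm, 105 mm high over the longest key; origin under its centre. Leave it
- thumbwheel: brass knurled thumbwheel lying flat, 40 mm across, 20 mm high; origin under its centre. Leave it
- roller: white nylon clamp roller standing on end, 26 mm across, 26 mm high; origin under its centre. Leave it
- screwdriver: screwdriver lying on the counter, about 200 mm long, handle to its -x. Leave it
- screwjar: clear screw jar with steel cap, 60 mm across, 70 mm high; origin under its centre. Leave it
- pin_slot (a point): middle of the pin's slot (same point as jig_bed). Steel pin, 9 mm in diameter, flat top bevelled 1 mm, 6 mm proud of the bed, centred in y, locked anywhere from x = -20 to +20 mm: not measured. A housing laid with its front end past the pin and its hole short of it rests tilted about 3 to 5 degrees, slides with about 1 N, drops flat when hole meets pin, and is then stopped hard

How it is judged:
At the end, for the whole second after the job is handed in: The housing lies released, at rest, in the channel, hole end away from the robot, flat on the bed (within 1.5 mm, tilt under 0.025 rad), in line with it (0.08 rad, 3 mm), its middle between 31 mm short of and 15 mm past the bed point: possible only with the pin in its hole (x of housing in the frame of jig_bed between -0.031 and 0.015 m and y of housing in the frame of jig_bed between -0.003 and 0.003 m and z of housing in the frame of jig_bed between -0.0015 and 0.0015 m and angle between housing's own z axis and vertical below 0.025 rad and angle between the x axis of housing and the x axis of jig_bed, either way round below 0.08 rad and linear speed of housing below 0.01 m/s); the robot touches nothing.
It fails at once if the housing is pressed or pushed against the jig with more than 20 N (contact force between housing and jig above 20 N).
It fails at once if a bystander is moved by more than 20 mm (distance of any of cracked, hexset, thumbwheel, roller, screwdriver, screwjar from where it was at the start of the episode above 0.02 m).
It also fails if it takes over 51 s, if anything falls off the work surface, if the arm or the gripper's body presses on something with over 40 N, if the wrist force passes 120 N, or if a joint passes its speed limit or range.

## Working session

There is one attempt and no reset: what is moved stays moved. The work goes in short steps, Python scripts to look and compute and a tool call to move; the robot and the scene stay as the last step left them, time stands still between calls to the robot, and variables do not carry over. Pictures are saved under pics/ and viewed, about 8 in all and at most 12, crops included, and the job is handed in when it is done.

Besides the shell and the picture viewer there is one more tool, called as a command line: name --pt "numbers of a row" for each row, then --argument value for the rest. move_arm: Moves the arm, as the interface text tells. Its arguments: {"type":"object","properties":{"series":{"type":"array"}},"required":["series"]}

```bash
mkdir -p pics; ls; cat > h.py <<'E'
import numpy as np, cv2
from workcell import bot
from scipy.spatial.transform import Rotation as Ro
def cap(n,f):
    c=bot.capture(n); cv2.imwrite('pics/'+f+'.png',c['pixels'][:,:,::-1]); np.savez('pics/'+f+'.npz',K=c['camera_matrix'],R=c['R'],t=c['t'],p=c['pixels']); return c
def ray(f,uv,z):
    c=np.load('pics/'+f+'.npz'); d=c['R'].T@np.linalg.inv(c['K'])@[uv[0],uv[1],1]; o=-c['R'].T@c['t']
    return o+d*(z-o[2])/d[2]
def proj(f,X):
    c=np.load('pics/'+f+'.npz'); x=c['K']@(c['R']@np.array(X)+c['t']); return x[:2]/x[2]
E
python3 - <<'E'
from h import *
print(bot.observe())
for n in ['scene','side','wrist']:
    c=cap(n,n+'0'); print(n,-c['R'].T@c['t'],c['R'][2])
E
```

```text
pics
{'clock': 0.0, 'q': array([ 1.12739733,  0.43520986,  0.02499747,  1.57413714, -0.01159258,
        1.13398833, -0.07508857]), 'qvel': array([ 0.00103529,  0.00071419,  0.00017409,  0.0008688 ,  0.00167798,
       -0.00105508, -0.00077557]), 'tau': array([ 1.56151309e-03, -6.70477796e+01,  1.02581128e+00, -3.16205370e+01,
        1.56683946e-02,  1.23792153e-02,  3.17049887e-05]), 'tcp_pos': array([ 0.20865476, -0.58858772,  0.23051892]), 'orientation': array([-1.57095785,  0.00158956, -1.23007533]), 'ft_force': array([-0.38897383,  0.44699278,  0.17539438]), 'moment': array([ 0.00281443,  0.00849144, -0.06586535]), 'gripper_width': 0.08512830557193597}
scene [1.10510389 0.58324802 1.13709811] [-0.4111834  -0.44895381 -0.79332761]
side [0.46809576 0.81533375 0.86913438] [ 0.08220204 -0.71761972 -0.69156689]
wrist [ 0.27535471 -0.56618488  0.37243132] [-0.25891457 -0.09069408 -0.9616329 ]
```

View pics/scene0.png

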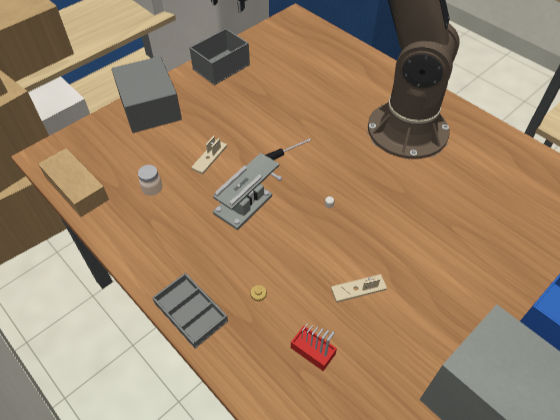

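View pics/side0.png

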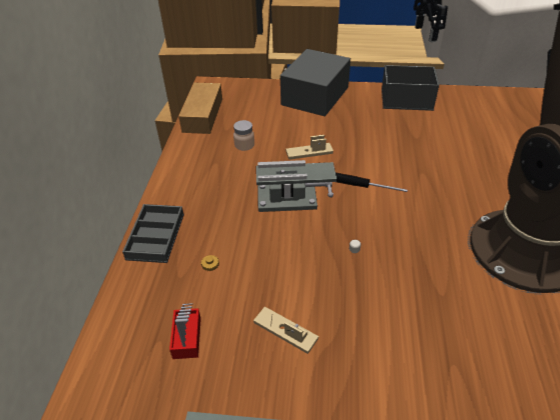

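The scene shows one beige housing near (209,155) and another near (359,288), with the jig at about (247,183). In the side view they are at (311,150), (286,329) and (290,175). I'll zoom in to tell which housing is intact.

```bash
python3 - <<'E'
from h import *
a=cv2.imread('pics/scene0.png');b=cv2.imread('pics/side0.png')
f=lambda i,u,v,w=40:cv2.resize(i[v-30:v+30,u-w:u+w],(400,300),interpolation=cv2.INTER_CUBIC)
cv2.imwrite('pics/m1.png',np.vstack([np.hstack([f(a,212,155),f(a,359,288)]),np.hstack([f(b,311,150),f(b,286,329)])]))
for n,u,z in [('scene0',(209,155),.01),('scene0',(359,288),.01),('side0',(311,150),.01),('side0',(286,329),.01),('scene0',(247,175),.1),('side0',(290,172),.1)]: print(n,ray(n,u,z))
E
```

```text
scene0 [ 0.52127737 -0.33373291  0.01      ]
scene0 [0.53539944 0.26562875 0.01      ]
side0 [ 0.51404881 -0.32810061  0.01      ]
side0 [0.5300711  0.26771017 0.01      ]
scene0 [ 0.54062732 -0.13469217  0.1       ]
side0 [ 0.55516277 -0.11590118  0.1       ]
```

View pics/m1.png

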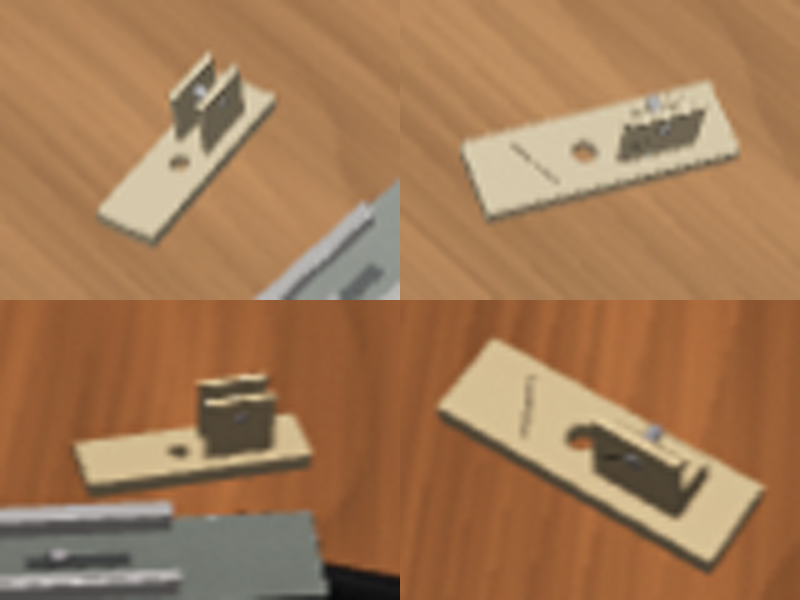

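The intact housing, with two tall cheeks, is the one near (0.52,-0.33). The other has a snapped cheek and a crack. Next I'll measure the poses of the intact housing and the jig.

```bash
python3 - <<'E'
from h import *
A=lambda x,y:(172+x/5-.4,125+y/5-.4)
B=lambda x,y:(271+x/5-.4,120+(y-300)/5-.4)
for k,f,p in [('front+y','scene0',A(155,240)),('front-y','scene0',A(98,213)),('rear+y','scene0',A(275,97)),('hole','scene0',A(180,162)),
 ('front-y','side0',B(76,443)),('front+y','side0',B(92,488)),('rear+y','side0',B(310,462)),('rear-y','side0',B(296,415)),('hole','side0',B(180,452))]:
  print(k,f,ray(f,p,.01).round(4))
a=cv2.imread('pics/scene0.png');b=cv2.imread('pics/side0.png')
cv2.imwrite('pics/m2.png',np.hstack([cv2.resize(a[145:230,205:290],(400,400),interpolation=cv2.INTER_CUBIC),cv2.resize(b[150:220,245:345],(400,280),interpolation=cv2.INTER_CUBIC).copy() if 0 else cv2.copyMakeBorder(cv2.resize(b[150:220,245:345],(400,280),interpolation=cv2.INTER_CUBIC),0,120,0,0,cv2.BORDER_CONSTANT)]))
E
```

```text
front+y scene0 [ 0.5784 -0.2922  0.01  ]
front-y scene0 [ 0.5894 -0.3315  0.01  ]
rear+y scene0 [ 0.4542 -0.3326  0.01  ]
hole scene0 [ 0.5294 -0.3303  0.01  ]
front-y side0 [ 0.5868 -0.3312  0.01  ]
front+y side0 [ 0.5739 -0.2899  0.01  ]
rear+y side0 [ 0.4523 -0.3234  0.01  ]
rear-y side0 [ 0.4615 -0.3678  0.01  ]
hole side0 [ 0.5266 -0.3271  0.01  ]
```

View pics/m2.png

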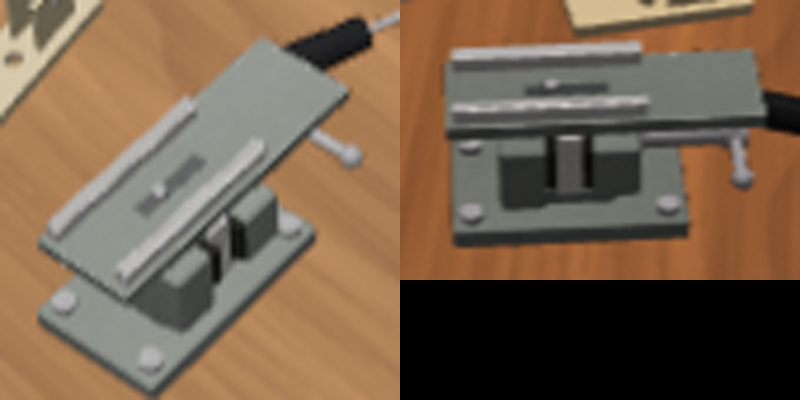

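```bash
python3 - <<'E'
from h import *
s=400/85
A=lambda x,y:(205+x/s-.4,145+y/s-.4)
B=lambda x,y:(245+(x-400)/4-.4,150+y/4-.4)
P={}
for k,f,p,z in [('rear-y','scene0',A(263,38),.09),('rear+y','scene0',A(350,93),.09),('front-y','scene0',A(40,243),.09),('front+y','scene0',A(126,298),.09),('pin','scene0',A(160,190),.096),
('rear-y','side0',B(755,50),.09),('rear+y','side0',B(767,117),.09),('front-y','side0',B(443,65),.09),('front+y','side0',B(447,127),.09),('pin','side0',B(551,85),.096)]:
  P[k,f]=ray(f,p,z); print(k,f,P[k,f].round(4))
for f in ['scene0','side0']:
  g=lambda k:P[k,f][:2]
  r=(g('rear-y')+g('rear+y'))/2; e=(g('front-y')+g('front+y'))/2; d=(e-r); L=np.linalg.norm(d); d/=L; n=np.array([-d[1],d[0]])
  o=r+d*(L*120/195); print(f,L,np.degrees(np.arctan2(d[1],d[0])),'bed',o,'pin',(g('pin')-o)@d,(g('pin')-o)@n)
E
```

```text
rear-y scene0 [ 0.4541 -0.1774  0.09  ]
rear+y scene0 [ 0.4471 -0.1106  0.09  ]
front-y scene0 [ 0.6468 -0.1473  0.09  ]
front+y scene0 [ 0.6372 -0.0857  0.09  ]
pin scene0 [ 0.5772 -0.1266  0.096 ]
rear-y side0 [ 0.4508 -0.1755  0.09  ]
rear+y side0 [ 0.4419 -0.1108  0.09  ]
front-y side0 [ 0.6451 -0.1454  0.09  ]
front+y side0 [ 0.6344 -0.0862  0.09  ]
pin side0 [ 0.5748 -0.1237  0.096 ]
scene0 0.1933504702524266 8.170878020315293 bed [ 0.56839515 -0.12707629] pin 0.008777100441936598 -0.000808000496292281
side0 0.19535727559483998 8.046151841267822 bed [ 0.56537875 -0.12633119] pin 0.009649498896779402 0.0012913771820142433
```

```bash
cat >> h.py <<'E'
def plan(pos,yaw,pitch=0):
    """yaw: direction of workpiece x (deg), pitch: nose-up deg. prints turn (tool rotvec deg), shift in tool axes now and after turn"""
    o=bot.observe(); R0=Ro.from_euler('xyz',o['orientation'])
    R1=Ro.from_euler('z',yaw,degrees=True)*Ro.from_euler('y',-pitch,degrees=True)*Ro.from_euler('xyz',[-90,0,-90],degrees=True)
    d=np.array(pos)-o['tcp_pos']
    print('t',round(o['clock'],2),'turn',(R0.inv()*R1).as_rotvec(degrees=True).round(2),'shift',(R0.inv().apply(d)*1000).round(1),'after',(R1.inv().apply(d)*1000).round(1),'F',o['ft_force'].round(2))
E
python3 -c "
from h import *
plan([.4955,-.336,.16],16.7)"
```

```text
t 0.15 turn [ 0.01  2.82 -0.07] shift [-142.3   70.8  354.8] after [-159.7   70.7  347.3] F [ 0.66  0.46 -0.71]
```

move_arm --pt "0 2.8 0 0 0 0 1" --pt "0 0 0 -0.0145 0.0064 0.0316 1" --pt "0 0 0 -0.0145 0.0064 0.0316 1" --pt "0 0 0 -0.0145 0.0064 0.0316 1" --pt "0 0 0 -0.0145 0.0064 0.0316 1" --pt "0 0 0 -0.0145 0.0064 0.0316 1" --pt "0 0 0 -0.0145 0.0064 0.0316 1" --pt "0 0 0 -0.0145 0.0064 0.0316 1"

```text
clock: 0.82
tcp_pos: [0.3924, -0.4269, 0.1861]
orientation: [-1.571, 0.0, -1.279]
ft_force: [0.6, -1.0, 0.1]
gripper_width: 0.0849
```

move_arm --pt "0 0 0 -0.0145 0.0064 0.0316 1" --pt "0 0 0 -0.0145 0.0064 0.0316 1" --pt "0 0 0 -0.0145 0.0064 0.0316 1" --pt "0 0 0 -0.0145 0.0064 0.0316 1" --pt "0 0 0 0 0 0 1" --pt "0 0 0 0 0 0 1"

```text
clock: 1.32
tcp_pos: [0.4974, -0.3337, 0.1601]
orientation: [-1.571, 0.002, -1.274]
ft_force: [-0.6, -0.5, -0.5]
gripper_width: 0.0854
```

```bash
python3 -c "
from h import *
cap('wrist','w1')
plan([.4955,-.336,.16],16.7)"
```

```text
t 1.37 turn [ 0.05  0.12 -0.03] shift [ 0.1  0.4 -0.5] after [ 0.1  0.4 -0.5] F [ 0.24 -0.9   0.07]
```

View pics/w1.png

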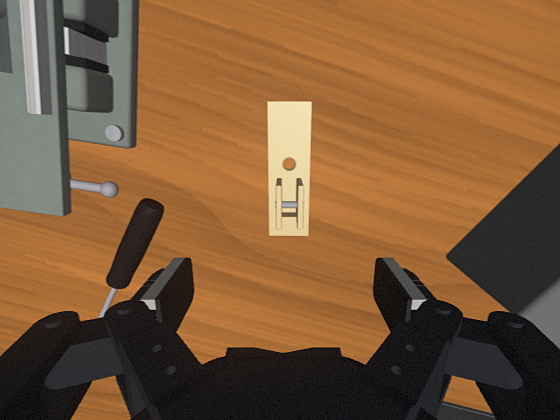

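The wrist view shows the housing base corners at (268,102), (311,102), (309,236) and (270,236), and the hole at (289,164). The front points forward.

```bash
python3 -c "
from h import *
q=[ray('w1',p,.01)[:2] for p in [(267.5,101.5),(311.5,101.5),(309.5,236),(269.5,236),(289,164)]]
f=(q[0]+q[1])/2; r=(q[2]+q[3])/2; d=f-r; L=np.linalg.norm(d); d/=L; a=np.degrees(np.arctan2(d[1],d[0]))
g=q[4]-33*d/1000; m=(f+r)/2; print(L,a,m,g,m-d*.025)
plan([*g,.018],a)
plan([*(m-d*.025),.018],a)
"
```

```text
0.13026628030913748 17.32050574244526 [ 0.52125689 -0.33360549] [ 0.49775223 -0.34043557] [ 0.49739053 -0.34104841]
t 1.37 turn [ 0.05 -0.5  -0.03] shift [  5.1 142.4   0.5] after [  5.  142.4   0.3] F [ 0.24 -0.9   0.07]
t 1.37 turn [ 0.05 -0.5  -0.03] shift [  5.6 142.4  -0. ] after [  5.5 142.4  -0.2] F [ 0.24 -0.9   0.07]
```

move_arm --pt "0 -0.5 0 0.0045 0.02 0 1" --pt "0 0 0 0 0.035 0 1" --pt "0 0 0 0 0.035 0 1" --pt "0 0 0 0 0.03 0 1" --pt "0 0 0 0 0.016 0 1" --pt "0 0 0 0 0.006 0 1" --pt "0 0 0 0 0 0 1" --pt "0 0 0 0 0 0 -0.2"

```text
clock: 2.03
tcp_pos: [0.497, -0.3419, 0.0198]
orientation: [-1.571, -0.001, -1.272]
ft_force: [0.3, 0.3, 0.4]
gripper_width: 0.0756
```

move_arm --pt "0 0 0 0 0 0 -0.4" --pt "0 0 0 0 0 0 -0.6" --pt "0 0 0 0 0 0 -1" --pt "0 0 0 0 0 0 -1" --pt "0 0 0 0 0 0 -1" --pt "0 0 0 0 0 0 -1"

```text
clock: 2.53
tcp_pos: [0.4978, -0.341, 0.02]
orientation: [-1.57, -0.001, -1.27]
ft_force: [-1.1, 0.4, 7.0]
gripper_width: 0.0231
```

move_arm --pt "0 0 0 0 -0.01 0 -1" --pt "0 0 0 0 -0.035 0 -1" --pt "0 0 0 0 -0.04 0 -1" --pt "0 0 0 0 -0.04 0 -1" --pt "0 0 0 0 -0.03 0 -1" --pt "0 0 0 0 -0.005 0 -1" --pt "0 0 0 0 0 0 -1"

```text
clock: 3.12
tcp_pos: [0.4984, -0.3413, 0.1821]
orientation: [-1.567, -0.004, -1.27]
ft_force: [-0.0, -0.5, -1.8]
gripper_width: 0.0233
```

```bash
python3 -c "
from h import *
plan([.531,-.132,.17],8.1)"
```

```text
t 3.12 turn [-0.22  9.12  0.21] shift [-190.3   11.7   93.1] after [-202.7   12.1   61.8] F [-0.05 -0.54 -1.81]
```

move_arm --pt "0 4.55 0 0 0 0 -1" --pt "0 4.55 0 0 0 0 -1" --pt "0 0 0 -0.03 0 0.009 -1" --pt "0 0 0 -0.035 0 0.0105 -1" --pt "0 0 0 -0.035 0 0.0105 -1" --pt "0 0 0 -0.035 0 0.0105 -1" --pt "0 0 0 -0.035 0 0.0105 -1" --pt "0 0 0 -0.032 0.012 0.0105 -1"

```text
clock: 3.78
tcp_pos: [0.5295, -0.1297, 0.167]
orientation: [-1.57, 0.0, -1.429]
ft_force: [0.8, -0.4, -1.8]
gripper_width: 0.0231
```

move_arm --pt "0 0 0 0 0 0 -1" --pt "0 0 0 0 0 0 -1" --pt "0 0 0 0 0 0 -1"

```text
clock: 4.03
tcp_pos: [0.5285, -0.1323, 0.1657]
orientation: [-1.573, 0.0, -1.429]
ft_force: [-0.4, -0.2, -1.1]
gripper_width: 0.0233
```

```bash
python3 -c "
from h import *
cap('wrist','w2')
plan([.531,-.132,.17],8.1)"
```

```text
t 4.08 turn [ 0.11 -0.05  0.02] shift [-0.9 -4.   2.5] after [-0.8 -4.   2.5] F [ 0.69 -0.91 -1.44]
```

View pics/w2.png

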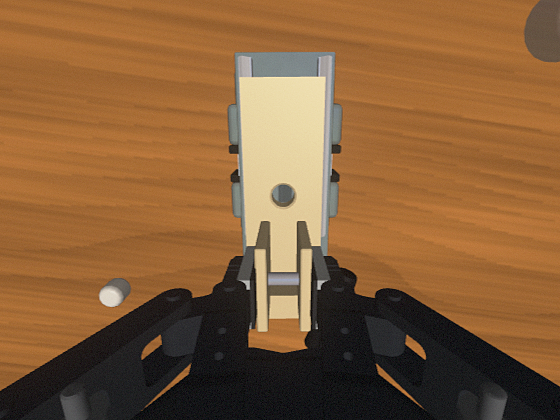

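The held housing lies over the channel. Its front edge runs (240,77)–(327,77), the hole is at (283,195), and the bed's front edge runs (235,53)–(333,53). I'll compute the lateral offset next.

```bash
python3 -c "
from h import *
c=np.load('pics/w2.npz'); p=c['p'].astype(int)
for r in (66,72,150): print(r,'L',[tuple(p[r,u])[0] for u in range(230,256)],'R',[tuple(p[r,u])[0] for u in range(312,340)])
zt=bot.observe()['tcp_pos'][2]-.01
q=[ray('w2',u,zt) for u in [(239.5,77),(327,77),(283.3,195)]]; h=q[2][:2]; f=((q[0]+q[1])/2)[:2]
b=[ray('w2',u,.09) for u in [(235,53),(333.5,53)]]; bm=((b[0]+b[1])/2)[:2]
d=f-h; print('hole-front',np.linalg.norm(d),np.degrees(np.arctan2(d[1],d[0])),'hwidth',np.linalg.norm(q[0]-q[1]),'bedw',np.linalg.norm(b[0]-b[1]),np.degrees(np.arctan2(*(b[0]-b[1])[:2])),bm)
a=np.radians(8.1); e=np.array([np.cos(a),np.sin(a)]);n=np.array([-e[1],e[0]])
print('bed pt',bm-.075*e,'hole in jig',(h-bm+.075*e)@e,(h-bm)@n,'front lat',(f-bm)@n, 'tcp',(bot.observe()['tcp_pos'][:2]-bm+.075*e)@e,(bot.observe()['tcp_pos'][:2]-bm)@n)
"
```

```text
66 L [np.int64(165), np.int64(165), np.int64(162), np.int64(166), np.int64(149), np.int64(112), np.int64(120), np.int64(131), np.int64(157), np.int64(175), np.int64(164), np.int64(171), np.int64(180), np.int64(183), np.int64(184), np.int64(181), np.int64(183), np.int64(186), np.int64(182), np.int64(185), np.int64(188), np.int64(140), np.int64(97), np.int64(121), np.int64(130), np.int64(122)] R [np.int64(129), np.int64(126), np.int64(127), np.int64(130), np.int64(124), np.int64(92), np.int64(133), np.int64(187), np.int64(170), np.int64(162), np.int64(163), np.int64(164), np.int64(170), np.int64(164), np.int64(164), np.int64(165), np.int64(174), np.int64(187), np.int64(186), np.int64(165), np.int64(121), np.int64(122), np.int64(124), np.int64(152), np.int64(172), np.int64(169), np.int64(161), np.int64(168)]
72 L [np.int64(156), np.int64(161), np.int64(162), np.int64(168), np.int64(146), np.int64(107), np.int64(120), np.int64(126), np.int64(147), np.int64(169), np.int64(165), np.int64(166), np.int64(177), np.int64(183), np.int64(181), np.int64(183), np.int64(184), np.int64(184), np.int6
[... 950 characters left out ...]
32), np.int64(232), np.int64(232), np.int64(231), np.int64(235), np.int64(233), np.int64(233), np.int64(235), np.int64(233), np.int64(235), np.int64(206), np.int64(158), np.int64(172), np.int64(187), np.int64(186), np.int64(166), np.int64(124), np.int64(128), np.int64(97), np.int64(51), np.int64(55), np.int64(53), np.int64(57), np.int64(56), np.int64(58), np.int64(49), np.int64(45)]
hole-front 0.05581795138564547 8.158829866572171 hwidth 0.040279028576515066 bedw 0.06384938989656176 -8.126491764099162 [ 0.64068706 -0.11784017]
bed pt [ 0.56643529 -0.12840777] hole in jig -0.0036818251760040873 0.0006189492544579882 front lat 0.0006762617141760057 tcp -0.03805373769393351 0.000587190953301191
```

move_arm --pt "0 0 0 0.0006 0.01 -0.0044 -1" --pt "0 0 0 0 0.015 0 -1" --pt "0 0 0 0 0.008 0 -1" --pt "2 0 0 0 0 0 -1" --pt "2 0 0 0 0 0 -1" --pt "0 0 0 0 0 0 -1" --pt "0 0 0 0 0 0 -1" --pt "0 0 0 0 0 0 -1"

```text
clock: 4.75
tcp_pos: [0.5254, -0.1338, 0.1341]
orientation: [-1.502, -0.0, -1.43]
ft_force: [0.3, -0.2, -0.6]
gripper_width: 0.023
```

```bash
python3 -c "
from h import *
cap('wrist','w3')
# bed point .5664,-.1284 ; grip point target x_j -40-1.4
a=np.radians(8.1); x=-.0424; plan([.5664+x*np.cos(a),-.1284+x*np.sin(a),.118],8.1,4)
o=bot.observe();print(o['tcp_pos'],o['orientation'])"
```

```text
t 4.8 turn [ 0.01 -0.01  0.01] shift [ 0.6 16.  -2.5] after [ 0.6 16.  -2.5] F [ 0.26 -0.14 -1.13]
[ 0.52568558 -0.13355952  0.13410209] [-1.50121999e+00 -2.35906512e-04 -1.42954817e+00]
```

View pics/w3.png

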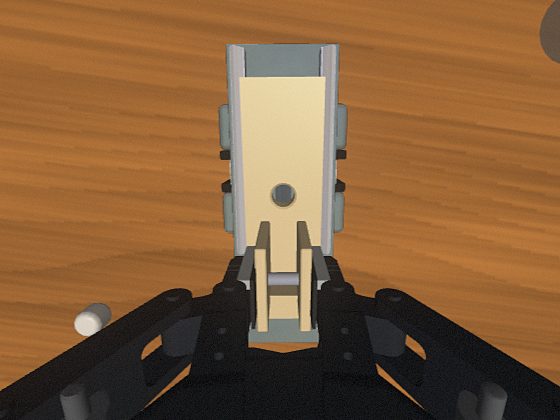

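The housing (240–325) is centred between the rails' inner edges (245–321), and the nose is up 4°. I'll descend slowly.

move_arm --pt "0 0 0 0.0002 0.004 -0.0004 -1" --pt "0 0 0 0 0.004 -0.0004 -1" --pt "0 0 0 0 0.004 -0.0004 -1" --pt "0 0 0 0 0.002 -0.0002 -1" --pt "0 0 0 0 0.002 -0.0002 -1" --pt "0 0 0 0 0 0 -1" --pt "0 0 0 0 0 0 -1"

```text
clock: 5.38
tcp_pos: [0.5248, -0.1334, 0.1177]
orientation: [-1.501, 0.0, -1.429]
ft_force: [0.7, -0.5, -2.0]
gripper_width: 0.0228
```

move_arm --pt "0 0 0 0 0.001 0 -1" --pt "0 0 0 0 0.001 0 -1" --pt "0 0 0 0 0 0 -1"

```text
clock: 5.63
tcp_pos: [0.525, -0.1334, 0.1158]
orientation: [-1.501, -0.0, -1.429]
ft_force: [-0.5, -0.2, -0.8]
gripper_width: 0.023
```

move_arm --pt "0 0 0 0 0.001 0 -1" --pt "0 0 0 0 0 0 -1"

```text
clock: 5.8
tcp_pos: [0.525, -0.1334, 0.1147]
orientation: [-1.501, -0.0, -1.429]
ft_force: [0.5, -0.4, -1.1]
gripper_width: 0.0232
```

move_arm --pt "0 0 0 0 0.0007 0 -1" --pt "0 0 0 0 0 0 -1"

```text
clock: 5.97
tcp_pos: [0.525, -0.1334, 0.114]
orientation: [-1.501, 0.0, -1.429]
ft_force: [0.5, -0.2, -1.8]
gripper_width: 0.0228
```

move_arm --pt "0 0 0 0 0.0005 0 -1" --pt "0 0 0 0 0 0 -1"

```text
clock: 6.13
tcp_pos: [0.5251, -0.1334, 0.1136]
orientation: [-1.501, -0.0, -1.429]
ft_force: [-0.2, -0.2, -1.0]
gripper_width: 0.0234
```

move_arm --pt "0 0 0 0 0.0005 0 -1" --pt "0 0 0 0 0 0 -1"

```text
clock: 6.3
tcp_pos: [0.5251, -0.1334, 0.1131]
orientation: [-1.501, -0.0, -1.429]
ft_force: [0.5, 0.8, -1.3]
gripper_width: 0.0229
```

move_arm --pt "0 0 0 0 0.0004 0 -1" --pt "0 0 0 0 0 0 -1"

```text
clock: 6.47
tcp_pos: [0.5252, -0.1334, 0.1127]
orientation: [-1.501, -0.0, -1.429]
ft_force: [-0.9, 0.1, -1.0]
gripper_width: 0.0234
```

move_arm --pt "0 0 0 0 0.0004 0 -1" --pt "0 0 0 0 0 0 -1"

```text
clock: 6.63
tcp_pos: [0.5252, -0.1334, 0.1126]
orientation: [-1.501, -0.0, -1.429]
ft_force: [-1.0, 0.4, 1.8]
gripper_width: 0.0228
```

Contact felt: Fz rose by about 3 N. Releasing now.

move_arm --pt "0 0 0 0 0 0 -0.4" --pt "0 0 0 0 0 0 -0.2" --pt "0 0 0 0 0 0 0" --pt "0 0 0 0 0 0 0"

```text
clock: 6.97
tcp_pos: [0.5253, -0.1334, 0.1123]
orientation: [-1.501, -0.0, -1.429]
ft_force: [0.3, -0.1, -0.5]
gripper_width: 0.0429
```

```bash
python3 -c "
from h import *
cap('wrist','w4')
a=cap('side','s4')['pixels'][120:210,240:360,::-1]; cv2.imwrite('pics/m4.png',np.hstack([cv2.resize(a,(400,300),interpolation=cv2.INTER_CUBIC),cv2.resize(cv2.imread('pics/w4.png'),(400,300))]))
print(bot.observe()['ft_force'])"
```

```text
[-0.31100515 -0.04404736 -0.6779744 ]
```

View pics/m4.png

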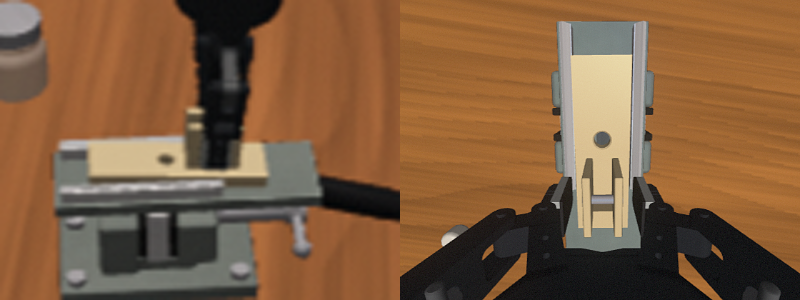

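The housing lies tilted in the channel and released. In the crop, the base spans (88–268, 140–185). I'll retract, close the fingers and go behind its rear end.

move_arm --pt "0 0 0 0 -0.01 0 0" --pt "0 0 0 0 -0.03 0 0" --pt "0 0 0 0 -0.02 0 0" --pt "-2 0 0 0 0 -0.02 -0.5" --pt "-2 0 0 0 0 -0.02 -1" --pt "0 0 0 0 0 -0.024 -1" --pt "0 0 0 0 0 0 -1" --pt "0 0 0 0 0 0 -1"

```text
clock: 7.73
tcp_pos: [0.4571, -0.1433, 0.1709]
orientation: [-1.57, -0.0, -1.43]
ft_force: [-0.0, -0.3, 0.4]
gripper_width: 0.0
```

```bash
python3 -c "
from h import *
a=np.radians(8.1); x=-.106; plan([.5664+x*np.cos(a),-.1284+x*np.sin(a),.096],8.1,0)
p=cap('wrist','w5')['pixels']; print(p.shape)
print(bot.observe()['gripper_width'])"
```

```text
t 7.73 turn [-0.03 -0.03  0.02] shift [ 0.6 74.9  4.2] after [ 0.6 74.9  4.3] F [-0.03 -0.3   0.38]
(420, 560, 3)
-7.650507471062479e-05
```

View pics/w5.png

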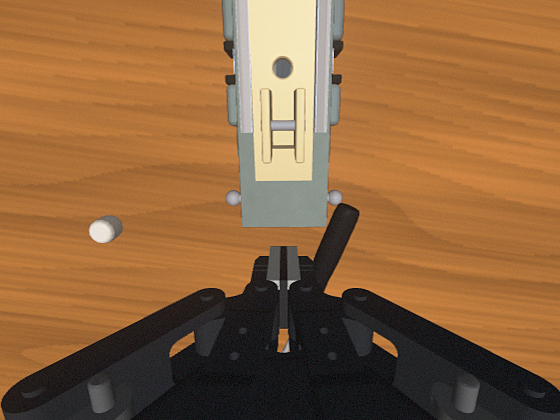

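The housing's rear edge is at row 181 (255–312), the bed's rear edge at row 227 (242–326), and the hole at (282,68).

```bash
python3 -c "
from h import *
a=np.radians(8.1); e=np.array([np.cos(a),np.sin(a)]);n=np.array([-e[1],e[0]]); b=np.array([.5664,-.1284])
for k,u,z in [('rearL',(255,181),.10),('rearR',(312,181),.10),('bedL',(242,227),.09),('bedR',(326.5,227),.09),('hole',(282.5,67.5),.105)]:
  q=ray('w5',u,z)[:2]-b; print(k,(q@e*1000).round(1),(q@n*1000).round(1))
q=bot.observe()['tcp_pos'][:2]-b; print(q@e,q@n)"
```

```text
rearL -80.2 19.7
rearR -80.2 -20.7
bedL -118.2 31.6
bedR -118.3 -33.9
hole -7.1 0.1
-0.10923159937057873 0.0006985065554540246
```

move_arm --pt "0 0 0 0.0005 0.02 0.001 -1" --pt "0 0 0 0 0.03 0 -1" --pt "0 0 0 0 0.016 0 -1" --pt "0 0 0 0 0.006 0 -1" --pt "0 0 0 0 0.004 0 -1" --pt "0 0 0 0 0 0 -1" --pt "0 0 0 0 0 0 -1"

```text
clock: 8.37
tcp_pos: [0.4597, -0.1434, 0.0949]
orientation: [-1.57, -0.0, -1.429]
ft_force: [0.0, 0.6, 1.1]
gripper_width: 0.0004
```

move_arm --pt "0 0 0 0 0 0.003 -1" --pt "0 0 0 0 0 0.003 -1" --pt "0 0 0 0 0 0.002 -1" --pt "0 0 0 0 0 0 -1"

```text
clock: 8.7
tcp_pos: [0.4678, -0.1421, 0.0946]
orientation: [-1.569, -0.0, -1.429]
ft_force: [0.8, -0.6, -0.4]
gripper_width: 0.0002
```

move_arm --pt "0 0 0 0 0 0.002 -1" --pt "0 0 0 0 0 0.002 -1" --pt "0 0 0 0 0 0 -1"

```text
clock: 8.95
tcp_pos: [0.4712, -0.1416, 0.0942]
orientation: [-1.57, -0.0, -1.429]
ft_force: [-0.3, -0.9, 0.1]
gripper_width: -0.0003
```

move_arm --pt "0 0 0 0 0 0.001 -1" --pt "0 0 0 0 0 0.001 -1" --pt "0 0 0 0 0 0.001 -1" --pt "0 0 0 0 0 0 -1"

```text
clock: 9.28
tcp_pos: [0.4739, -0.1412, 0.0941]
orientation: [-1.571, -0.0, -1.429]
ft_force: [-0.2, -0.6, 0.7]
gripper_width: 0.0004
```

move_arm --pt "0 0 0 0 0 0.001 -1" --pt "0 0 0 0 0 0.001 -1" --pt "0 0 0 0 0 0.001 -1" --pt "0 0 0 0 0 0.001 -1" --pt "0 0 0 0 0 0 -1"

```text
clock: 9.7
tcp_pos: [0.4776, -0.1407, 0.0941]
orientation: [-1.571, 0.0, -1.429]
ft_force: [-1.3, 0.1, 0.5]
gripper_width: -0.0
```

move_arm --pt "0 0 0 0 0 0.001 -1" --pt "0 0 0 0 0 0.001 -1" --pt "0 0 0 0 0 0.001 -1" --pt "0 0 0 0 0 0 -1"

```text
clock: 10.03
tcp_pos: [0.4809, -0.1402, 0.0941]
orientation: [-1.57, -0.0, -1.429]
ft_force: [0.5, -0.7, 0.0]
gripper_width: 0.0003
```

```bash
python3 -c "
from h import *
p=cap('wrist','w6')['pixels'].astype(int)
b5=np.load('pics/w5.npz')['p'].astype(int)
m=(p[:,:,0]>200)&(p[:,:,2]>120)&(p[:,:,2]<210); col=m[:,250:262].mean(1); print('beige rows left col',[ (i,round(float(col[i]),1)) for i in range(0,420) if 0<col[i]<1][:20])
a=np.radians(8.1); e=np.array([np.cos(a),np.sin(a)]); print((bot.observe()['tcp_pos'][:2]-[.5664,-.1284])@e)
cv2.imwrite('pics/m6.png',np.hstack([cv2.imread('pics/w6.png')[:,140:420]]))
"
```

```text
beige rows left col [(120, 0.3), (121, 0.2), (122, 0.2), (129, 0.6), (130, 0.7), (131, 0.7), (132, 0.7), (133, 0.7), (134, 0.7), (135, 0.7), (136, 0.7), (137, 0.7), (138, 0.7), (139, 0.7), (140, 0.7), (141, 0.7), (142, 0.7), (143, 0.7), (144, 0.7), (145, 0.7)]
-0.0862641952014373
```

View pics/m6.png

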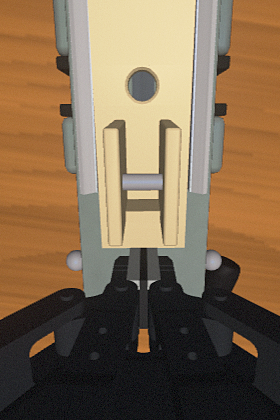

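Rear edge is at about row 247 and the hole at (282,85). The fingertips are at or near the rear edge. I'll measure.

```bash
cat >> h.py <<'E'
def hole(f,z=.104,zr=.1):
    a=np.radians(8.1); e=np.array([np.cos(a),np.sin(a)]);n=np.array([-e[1],e[0]]); b=np.array([.5664,-.1284])
    p=np.load('pics/'+f+'.npz')['p']; m=((p[:,:,0]>190)&(p[:,:,2]<195)&(p[:,:,2]>115)).astype(np.uint8)
    cs,h=cv2.findContours(m,cv2.RETR_CCOMP,cv2.CHAIN_APPROX_NONE)
    for c,k in zip(cs,h[0]):
        x,y,w,g=cv2.boundingRect(c)
        if k[3]>=0 and 20<w<60 and abs(w-g)<10:
            u=(x+w/2-.5,y+g/2-.5); q=ray(f,u,z)[:2]-b; print('hole',u,w,g,(q@e*1e3).round(1),(q@n*1e3).round(1))
    col=m[:,275:290].mean(1); r=np.where(col>.7)[0]; y=r[r<330].max(); q=ray(f,(282,y+.5),zr)[:2]-b; print('rear row',y,(q@e*1e3).round(1))
    o=bot.observe(); q=o['tcp_pos'][:2]-b; print('t',o['clock'],'tcp',(q@e*1e3).round(1),o['ft_force'].round(1))
E
python3 -c "
from h import *
hole('w5');hole('w6')"
```

```text
hole (282.0, 67.0) 23 25 -6.6 0.4
rear row 180 -79.8
t 10.0833 tcp -86.3 [ 0.  -0.5 -0.4]
hole (282.0, 84.0) 35 37 -1.1 0.1
rear row 246 -73.6
t 10.0833 tcp -86.3 [ 0.  -0.5 -0.4]
```

It has already moved about 6 mm with little force. Roughly 9–10 mm is left.

move_arm --pt "0 0 0 0 0 0.001 -1" --pt "0 0 0 0 0 0.001 -1" --pt "0 0 0 0 0 0.001 -1" --pt "0 0 0 0 0 0.001 -1" --pt "0 0 0 0 0 0 -1"

```text
clock: 10.5
tcp_pos: [0.4849, -0.1396, 0.0941]
orientation: [-1.571, -0.0, -1.429]
ft_force: [-1.2, 0.6, -0.5]
gripper_width: -0.0002
```

move_arm --pt "0 0 0 0 0 0.0005 -1" --pt "0 0 0 0 0 0.0005 -1" --pt "0 0 0 0 0 0 -1"

```text
clock: 10.75
tcp_pos: [0.4856, -0.1395, 0.0941]
orientation: [-1.571, -0.0, -1.429]
ft_force: [-0.7, -0.3, 0.5]
gripper_width: -0.0003
```

move_arm --pt "0 0 0 0 0 0.0005 -1" --pt "0 0 0 0 0 0.0005 -1" --pt "0 0 0 0 0 0 -1"

```text
clock: 11.0
tcp_pos: [0.4866, -0.1394, 0.0941]
orientation: [-1.571, -0.0, -1.429]
ft_force: [-0.4, -0.0, 0.1]
gripper_width: 0.0001
```

```bash
python3 -c "
from h import *
cap('wrist','w7');hole('w7')"
```

```text
hole (282.0, 84.0) 35 37 4.6 0.0
rear row 246 -67.9
t 11.05 tcp -80.5 [-0.6 -0.  -0.4]
```

move_arm --pt "0 0 0 0 0 0.0005 -1" --pt "0 0 0 0 0 0.0005 -1" --pt "0 0 0 0 0 0 -1"

```text
clock: 11.3
tcp_pos: [0.4877, -0.1392, 0.0941]
orientation: [-1.571, -0.0, -1.429]
ft_force: [-1.3, 0.3, -0.8]
gripper_width: -0.0004
```

move_arm --pt "0 0 0 0 0 0.0005 -1" --pt "0 0 0 0 0 0.0005 -1" --pt "0 0 0 0 0 0 -1"

```text
clock: 11.55
tcp_pos: [0.4886, -0.1391, 0.0941]
orientation: [-1.571, -0.0, -1.429]
ft_force: [-0.0, 0.2, -0.2]
gripper_width: 0.0
```

```bash
python3 -c "
from h import *
cap('wrist','w8');hole('w8')"
```

```text
hole (282.0, 84.0) 35 37 6.6 0.0
rear row 246 -65.9
t 11.6 tcp -78.5 [ 0.2 -0.5  0.1]
```

move_arm --pt "0 0 0 0 0 0.0005 -1" --pt "0 0 0 0 0 0 -1"

```text
clock: 11.77
tcp_pos: [0.4891, -0.139, 0.0941]
orientation: [-1.571, -0.0, -1.429]
ft_force: [-0.5, -0.1, -0.8]
gripper_width: -0.0002
```

move_arm --pt "0 0 0 0 0 0.0005 -1" --pt "0 0 0 0 0 0 -1"

```text
clock: 11.93
tcp_pos: [0.4896, -0.139, 0.0941]
orientation: [-1.571, -0.0, -1.429]
ft_force: [-0.6, -0.5, 0.4]
gripper_width: -0.0002
```

```bash
python3 -c "
from h import *
cap('wrist','w9');hole('w9')"
```

```text
hole (282.5, 84.0) 36 37 7.6 -0.2
rear row 246 -64.9
t 11.9833 tcp -77.6 [-1.   0.5  0. ]
```

move_arm --pt "0 0 0 0 0 0.0005 -1" --pt "0 0 0 0 0 0 -1"

```text
clock: 12.15
tcp_pos: [0.4901, -0.1389, 0.0941]
orientation: [-1.571, -0.0, -1.429]
ft_force: [-1.5, 0.3, 0.1]
gripper_width: -0.0001
```

move_arm --pt "0 0 0 0 0 0.0005 -1" --pt "0 0 0 0 0 0 -1"

```text
clock: 12.32
tcp_pos: [0.4908, -0.1388, 0.0942]
orientation: [-1.57, -0.0, -1.429]
ft_force: [-0.2, 0.7, -0.4]
gripper_width: 0.0003
```

```bash
python3 -c "
from h import *
cap('wrist','w10');hole('w10')"
```

```text
hole (282.5, 84.0) 34 35 8.8 -0.2
rear row 246 -63.7
t 12.3667 tcp -76.3 [ 0.3 -0.5  0.7]
```

move_arm --pt "0 0 0 0 0 0.0005 -1" --pt "0 0 0 0 0 0 -1"

```text
clock: 12.53
tcp_pos: [0.4911, -0.1388, 0.0941]
orientation: [-1.571, -0.0, -1.429]
ft_force: [0.2, -0.4, 0.4]
gripper_width: 0.0002
```

move_arm --pt "0 0 0 0 0 0.0005 -1" --pt "0 0 0 0 0 0 -1"

```text
clock: 12.7
tcp_pos: [0.4913, -0.1387, 0.0941]
orientation: [-1.571, 0.0, -1.429]
ft_force: [-1.6, -0.0, -0.2]
gripper_width: 0.0
```

```bash
python3 -c "
from h import *
cap('wrist','w11');hole('w11')"
```

```text
hole (282.5, 85.0) 34 35 9.0 -0.2
rear row 246 -63.1
t 12.75 tcp -75.8 [-2.1 -1.2  1. ]
```

The hole's image shrank from 37 to 35 px and Fx has risen to about -2 N, so it has probably dropped. I'll back off and look.

move_arm --pt "0 0 0 0 0 -0.005 -1" --pt "0 0 0 0 0 -0.02 -1" --pt "0 0 0 0 -0.03 0 -1" --pt "0 0 0 0 -0.04 0 -1" --pt "0 0 0 0 0 0 -1" --pt "0 0 0 0 0 0 -1"

```text
clock: 13.25
tcp_pos: [0.4681, -0.1426, 0.1663]
orientation: [-1.566, -0.002, -1.429]
ft_force: [0.3, 0.0, -0.9]
gripper_width: 0.0
```

```bash
python3 -c "
from h import *
cap('wrist','w12');hole('w12',.1)
a=cap('side','s12')['pixels'][130:205,245:345,::-1]; b=cv2.imread('pics/w12.png')[0:210,142:422]
cv2.imwrite('pics/m12.png',np.hstack([cv2.resize(a,(400,300),interpolation=cv2.INTER_CUBIC),cv2.resize(b,(400,300))]))
# side-view flatness: cheek/base lines
"
```

```text
hole (281.5, 59.5) 22 24 8.9 -0.2
rear row 175 -64.3
t 13.3 tcp -100.4 [ 0.  -0.2  0.2]
```

View pics/m12.png

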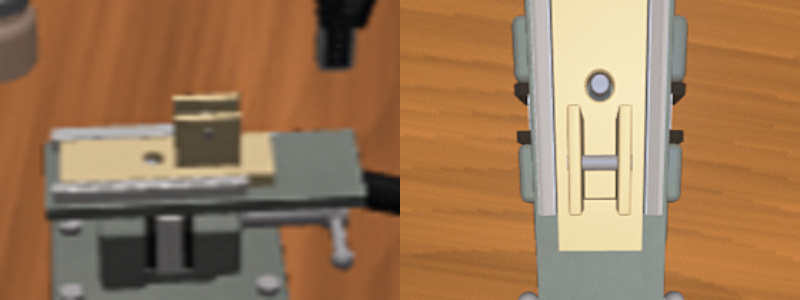

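The pin shows inside the hole but slightly forward of its centre. I'll check for a partial drop numerically: the hole profile, and the base corner heights in two views.

```bash
python3 -c "
from h import *
p=np.load('pics/w12.npz')['p'].astype(int)
print('col 281 B',[(r,*p[r,281]) for r in range(44,76)])
p5=np.load('pics/w5.npz')['p'].astype(int)
for f in('w5','w12'):
  q=np.load('pics/'+f+'.npz')['p'].astype(int); m=(q[:,:,0]>190)&(q[:,:,2]<195)&(q[:,:,2]>115)
  for r in (5,20,100,170):
    c=np.where(m[r,225:340])[0]+225; print(f,r,c.min(),c.max())
"
```

```text
col 281 B [(44, np.int64(246), np.int64(233), np.int64(194)), (45, np.int64(246), np.int64(233), np.int64(189)), (46, np.int64(247), np.int64(234), np.int64(191)), (47, np.int64(250), np.int64(235), np.int64(191)), (48, np.int64(197), np.int64(170), np.int64(129)), (49, np.int64(177), np.int64(154), np.int64(116)), (50, np.int64(120), np.int64(104), np.int64(79)), (51, np.int64(96), np.int64(85), np.int64(78)), (52, np.int64(170), np.int64(167), np.int64(181)), (53, np.int64(194), np.int64(201), np.int64(226)), (54, np.int64(184), np.int64(189), np.int64(209)), (55, np.int64(183), np.int64(186), np.int64(205)), (56, np.int64(187), np.int64(189), np.int64(211)), (57, np.int64(187), np.int64(187), np.int64(211)), (58, np.int64(181), np.int64(184), np.int64(207)), (59, np.int64(182), np.int64(184), np.int64(206)), (60, np.int64(185), np.int64(189), np.int64(213)), (61, np.int64(186), np.int64(189), np.int64(209)), (62, np.int64(185), np.int64(188), np.int64(212)), (63, np.int64(190), np.int64(195), np.int64(218)), (64, np.int64(189), np.int64(194), np.int64(214)), (65, np.int64(122), np.int64(115), np.int64(115)), (66, np.int64(84), np.int64(75), np.int64(70)), (67, np.int64(83), np.int64(80), np.int64(75)), (68, np.int64(98), np.int64(98), np.int64(103)), (69, np.int64(96), np.int64(100), np.int64(106)), (70, np.int64(124), np.int64(119), np.int64(112)), (71, np.int64(221), np.int64(189), np.int64(145)), (72, np.int64(245), np.int64(231), np.int64(180)), (73, np.int64(249), np.int64(236), np.int64(195)), (74, np.int64(246), np.int64(233), np.int64(188)), (75, np.int64(245), np.int64(232), np.int64(186))]
w5 5 236 328
w5 20 240 328
w5 100 240 325
w5 170 255 311
w12 5 237 329
w12 20 238 327
w12 100 241 326
w12 170 253 310
```

The pin sits within the hole, about 1.2 mm ahead of its centre. That is consistent with having just dropped, but I'll nudge on to feel the hard stop and be sure.

move_arm --pt "0 0 0 0 0.04 0 -1" --pt "0 0 0 0 0.025 0 -1" --pt "0 0 0 0 0.007 0 -1" --pt "0 0 0 0 0 0.01 -1" --pt "0 0 0 0 0 0.008 -1" --pt "0 0 0 0 0 0.003 -1" --pt "0 0 0 0 0 0 -1" --pt "0 0 0 0 0 0 -1"

```text
clock: 14.02
tcp_pos: [0.4872, -0.1392, 0.0918]
orientation: [-1.572, 0.0, -1.429]
ft_force: [0.5, -1.0, -0.3]
gripper_width: -0.0003
```

move_arm --pt "0 0 0 0 0 0.001 -1" --pt "0 0 0 0 0 0.0005 -1" --pt "0 0 0 0 0 0 -1"

```text
clock: 14.27
tcp_pos: [0.4888, -0.1391, 0.0921]
orientation: [-1.571, -0.0, -1.429]
ft_force: [-0.5, 0.1, -0.6]
gripper_width: 0.0001
```

move_arm --pt "0 0 0 0 0 0.0005 -1" --pt "0 0 0 0 0 0 -1"

```text
clock: 14.43
tcp_pos: [0.4895, -0.139, 0.0922]
orientation: [-1.571, -0.0, -1.429]
ft_force: [-0.5, 0.4, 0.2]
gripper_width: 0.0001
```

move_arm --pt "0 0 0 0 0 0.0005 -1" --pt "0 0 0 0 0 0 -1"

```text
clock: 14.6
tcp_pos: [0.49, -0.1389, 0.0921]
orientation: [-1.571, -0.0, -1.429]
ft_force: [0.1, 0.8, 1.2]
gripper_width: 0.0004
```

Contact should be at TCP x ≈ 0.4913, so I'll continue in 0.5 mm steps.

move_arm --pt "0 0 0 0 -0.001 0.0005 -1" --pt "0 0 0 0 0 0.0005 -1" --pt "0 0 0 0 0 0 -1"

```text
clock: 14.85
tcp_pos: [0.4912, -0.1388, 0.0932]
orientation: [-1.57, -0.0, -1.429]
ft_force: [0.4, 0.8, 0.1]
gripper_width: 0.0
```

move_arm --pt "0 0 0 0 0 0.0005 -1" --pt "0 0 0 0 0 0 -1"

```text
clock: 15.02
tcp_pos: [0.4914, -0.1387, 0.0931]
orientation: [-1.571, -0.0, -1.429]
ft_force: [0.2, -0.6, 0.2]
gripper_width: -0.0
```

move_arm --pt "0 0 0 0 0 0.0005 -1" --pt "0 0 0 0 0 0 -1"

```text
clock: 15.18
tcp_pos: [0.4916, -0.1387, 0.093]
orientation: [-1.572, 0.0, -1.429]
ft_force: [-2.0, -0.8, 1.1]
gripper_width: 0.0004
```

```bash
python3 -c "
from h import *
cap('wrist','w13');hole('w13',.1)"
```

```text
hole (282.5, 84.5) 34 36 9.8 -0.2
rear row 247 -62.9
t 15.2333 tcp -75.4 [-2.4 -0.9  0.8]
```

move_arm --pt "0 0 0 0 0 0.0004 -1" --pt "0 0 0 0 0 0 -1"

```text
clock: 15.4
tcp_pos: [0.4924, -0.1386, 0.0931]
orientation: [-1.571, -0.0, -1.429]
ft_force: [-0.1, 0.5, -1.2]
gripper_width: 0.0001
```

move_arm --pt "0 0 0 0 0 0.0004 -1" --pt "0 0 0 0 0 0 -1"

```text
clock: 15.57
tcp_pos: [0.493, -0.1385, 0.0931]
orientation: [-1.571, -0.0, -1.429]
ft_force: [-0.4, -0.1, -0.3]
gripper_width: -0.0001
```

```bash
python3 -c "
from h import *
cap('wrist','w14');hole('w14',.1)
p=np.load('pics/w14.npz')['p'].astype(int)
print([(r,p[r,282,0],p[r,282,2]) for r in range(62,108)])"
```

```text
hole (282.5, 84.5) 34 36 11.2 -0.1
rear row 247 -61.6
t 15.6167 tcp -74.1 [-0.9  0.8 -0.9]
[(62, np.int64(240), np.int64(177)), (63, np.int64(240), np.int64(179)), (64, np.int64(239), np.int64(176)), (65, np.int64(239), np.int64(176)), (66, np.int64(242), np.int64(179)), (67, np.int64(247), np.int64(185)), (68, np.int64(181), np.int64(123)), (69, np.int64(170), np.int64(112)), (70, np.int64(180), np.int64(121)), (71, np.int64(117), np.int64(79)), (72, np.int64(88), np.int64(59)), (73, np.int64(95), np.int64(66)), (74, np.int64(94), np.int64(84)), (75, np.int64(96), np.int64(102)), (76, np.int64(93), np.int64(98)), (77, np.int64(129), np.int64(121)), (78, np.int64(175), np.int64(188)), (79, np.int64(181), np.int64(209)), (80, np.int64(176), np.int64(202)), (81, np.int64(169), np.int64(191)), (82, np.int64(171), np.int64(195)), (83, np.int64(172), np.int64(196)), (84, np.int64(174), np.int64(201)), (85, np.int64(175), np.int64(198)), (86, np.int64(173), np.int64(197)), (87, np.int64(169), np.int64(193)), (88, np.int64(170), np.int64(195)), (89, np.int64(171), np.int64(197)), (90, np.int64(176), np.int64(200)), (91, np.int64(178), np.int64(200)), (92, np.int64(176), np.int64(202)), (93, np.int64(174), np.int64(197)), (94, np.int64(178), np.int64(203)), (95, np.int64(178), np.int64(205)), (96, np.int64(167), np.int64(189)), (97, np.int64(102), np.int64(91)), (98, np.int64(82), np.int64(72)), (99, np.int64(84), np.int64(86)), (100, np.int64(88), np.int64(102)), (101, np.int64(117), np.int64(107)), (102, np.int64(214), np.int64(136)), (103, np.int64(202), np.int64(132)), (104, np.int64(238), np.int64(173)), (105, np.int64(241), np.int64(179)), (106, np.int64(238), np.int64(176)), (107, np.int64(237), np.int64(173))]
```

move_arm --pt "0 0 0 0 0 0.0005 -1" --pt "0 0 0 0 0 0 -1"

```text
clock: 15.78
tcp_pos: [0.4934, -0.1384, 0.0931]
orientation: [-1.571, -0.0, -1.429]
ft_force: [-0.5, 0.6, 0.2]
gripper_width: 0.0001
```

move_arm --pt "0 0 0 0 0 0.0005 -1" --pt "0 0 0 0 0 0 -1"

```text
clock: 15.95
tcp_pos: [0.4938, -0.1383, 0.0931]
orientation: [-1.571, 0.0, -1.429]
ft_force: [-1.0, -0.8, -0.7]
gripper_width: -0.0
```

move_arm --pt "0 0 0 0 0 0.0004 -1" --pt "0 0 0 0 0 0 -1"

```text
clock: 16.12
tcp_pos: [0.4942, -0.1383, 0.0931]
orientation: [-1.571, -0.0, -1.429]
ft_force: [-0.5, 0.3, -0.4]
gripper_width: -0.0004
```

move_arm --pt "0 0 0 0 0 0.0004 -1" --pt "0 0 0 0 0 0 -1"

```text
clock: 16.28
tcp_pos: [0.4946, -0.1382, 0.0931]
orientation: [-1.571, -0.0, -1.429]
ft_force: [-0.1, 0.3, 0.3]
gripper_width: 0.0
```

move_arm --pt "0 0 0 0 0 0.0004 -1" --pt "0 0 0 0 0 0 -1"

```text
clock: 16.45
tcp_pos: [0.4948, -0.1382, 0.0931]
orientation: [-1.571, -0.0, -1.429]
ft_force: [-1.4, 0.2, 1.3]
gripper_width: 0.0003
```

move_arm --pt "0 0 0 0 0 0.0003 -1" --pt "0 0 0 0 0 0 -1"

```text
clock: 16.62
tcp_pos: [0.4948, -0.1382, 0.0931]
orientation: [-1.572, 0.0, -1.429]
ft_force: [-3.8, -0.2, 2.5]
gripper_width: -0.0004
```

move_arm --pt "0 0 0 0 0 0.0003 -1" --pt "0 0 0 0 0 0 -1"

```text
clock: 16.78
tcp_pos: [0.4949, -0.1382, 0.093]
orientation: [-1.572, 0.0, -1.429]
ft_force: [-4.7, -0.2, 3.5]
gripper_width: -0.0
```

```bash
python3 -c "
from h import *
cap('wrist','w15');hole('w15',.1)
p=np.load('pics/w15.npz')['p'].astype(int)
print([(r,int(p[r,282,0]),int(p[r,282,2])) for r in range(64,108)])"
```

```text
hole (282.5, 85.0) 34 35 12.9 -0.2
rear row 247 -59.6
t 16.8333 tcp -72.1 [-4.4 -1.4  3.7]
[(64, 240, 177), (65, 240, 176), (66, 241, 179), (67, 245, 181), (68, 202, 137), (69, 169, 114), (70, 173, 115), (71, 128, 88), (72, 90, 60), (73, 95, 67), (74, 95, 86), (75, 94, 105), (76, 92, 99), (77, 95, 102), (78, 96, 101), (79, 95, 101), (80, 92, 99), (81, 95, 94), (82, 134, 127), (83, 177, 193), (84, 178, 205), (85, 175, 203), (86, 174, 197), (87, 171, 196), (88, 173, 193), (89, 174, 199), (90, 174, 200), (91, 172, 196), (92, 171, 196), (93, 173, 200), (94, 179, 203), (95, 174, 199), (96, 177, 201), (97, 176, 201), (98, 180, 205), (99, 176, 202), (100, 177, 207), (101, 131, 138), (102, 206, 129), (103, 203, 132), (104, 234, 169), (105, 242, 179), (106, 238, 174), (107, 238, 176)]
```

Hard stop felt: 4.7 N with no further motion, and the pin is now at the hole's rear wall. I'll back off straight and do a last check.

move_arm --pt "0 0 0 0 0 -0.002 -1" --pt "0 0 0 0 0 -0.015 -1" --pt "0 0 0 0 -0.025 -0.01 -1" --pt "0 0 0 0 -0.04 0 -1" --pt "0 0 0 0 0 0 -1" --pt "0 0 0 0 0 0 -1"

```text
clock: 17.33
tcp_pos: [0.4713, -0.1423, 0.1605]
orientation: [-1.564, -0.002, -1.429]
ft_force: [-0.3, 0.7, -0.8]
gripper_width: -0.0002
```

```bash
python3 -c "
from h import *
cap('wrist','w16');hole('w16',.1)
a=cap('side','s16')['pixels'][130:205,245:345,::-1]; b=cv2.imread('pics/w16.png')[0:210,142:422]
cv2.imwrite('pics/m16.png',np.hstack([cv2.resize(a,(400,300),interpolation=cv2.INTER_CUBIC),cv2.resize(b,(400,300))]))"
```

```text
hole (281.0, 57.0) 23 25 12.6 0.1
rear row 176 -60.7
t 17.3833 tcp -97.2 [ 0.6  0.4 -1. ]
```

View pics/m16.png

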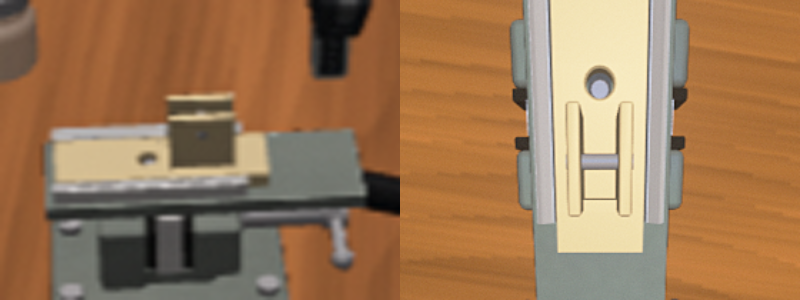

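The picture shows the pin inside the hole at its rear wall, and the housing in line in the channel with the gripper clear.

```bash
python3 -c "
from h import *
print(bot.sign_off())"
```

```text
the job is handed in; nothing more can be done
None
```

The intact housing is in the jig channel with its hole over the pin, hole end away from the robot and released. The job was handed in at about 17.4 s of the 51 s allowed.

I gripped it by the cheeks and laid it nose-up about 4° with the hole short of the pin. I then let go and pushed its rear end in steps of about 0.5 mm.

**Drop:** The hole's image shrank as it dropped. On a second push it slid about 3.5 mm further. It then stopped hard, with the pin at the hole's rear wall.

**Forces:** The most I read at the wrist was about 6 N in total, against the 20 N limit. The wrist is read only at the end of each move, so a brief higher peak between readings would not have shown.

**Last checks:**
- The final wrist and side pictures show the pin in the hole and the gripper clear.
- The housing's middle came out about 4.5 mm past the bed point, and its hole 0.1 mm off the centre line.

**Disagreements and limits:**
- Flatness was not measured to the millimetre. I judged it from the drop, the hard stop and the pictures.
- The first push stopped short of the hard stop, with the pin about 1 mm ahead of the hole's centre. That is why I pushed a second time.
- The overview cameras and the wrist camera differed by about 5 mm sideways on the housing's first position. I used the wrist value, and the grip succeeded.
- I did not measure the bystanders again. I felt no contact with them.

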